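# Repack the sample case to order

## Robot

A 6-joint arm with a two-finger parallel gripper is mounted at the origin on the work surface. World frame = base frame: x ahead of the robot, y to its left, z up, the work surface at z = 0. Lengths are in m, angles in rad, forces in N, time in s.
With the tool pointing down it reaches from about 0.35 to 0.775 m from the base axis. Payload 5.5 kg.
Tool frame: the origin (TCP) lies between the finger pads; the fingertips stand 17 mm ahead of it and the grasp point (between the pads) lies 2 mm behind it; z points along the fingers, y is the direction in which the jaws open and shut (so a half turn about z gives the same grasp; the last joint's range is limited). The gripper opens to 85 mm and grips with 20 to 120 N. Pads are 22 mm wide; open, the fingers measure 114 mm over their backs; the gripper's body (76 mm by 85 mm) begins 54 mm behind the grasp point. The pads swing forward as they close: fully open they stand 13 mm farther back than shut.
Start: joints at [1.114, 0.313, 0.046, 1.304, 0, 1.431], TCP at [0.179, 0.546, 0.248] pointing down, gripper open.
Joint ranges: [-2.76, 2.76], [-0.86, 1.69], [-1.03, 1.26], [-2.2, 2.34], [-1.47, 1.5], [-3.14, 3.14]. Speed limits (rad/s): [2.57, 2.57, 3.14, 3.14, 3.14, 3.14].

## Interface

Orientations are given as a rotation vector (axis times angle).
In Python, from cell import ctrl, eyes gives the robot as it stands.
- The arm moves only by the shell command python3 -m handwheel 'ROWS'. ROWS is JSON, a list of rows, each a list of 7 numbers: the opening, from 0 (shut) to 1 (fully open), then the shift along the tool's x, y, z in cm, then the turn, a rotation vector about the tool's x, y, z in rad. In form: [[fingers, tx, ty, tz, wx, wy, wz], ...]. A call has exactly 8 rows; each row shifts and turns the commanded pose from where the row before left it, along the tool's axes as they then stand; what a row does not reach is not made up. A row lasts 1/8 s, in which the tool goes at most 62.5 mm and 10.7 degrees, less where a joint would pass 70% of its speed; a pose out of reach is approached as far as the arm can. A call is refused whole if a number of a shift passes 6.25 or a number of a turn 0.188, either way. A call with a gripper value outside its range is refused whole. The fingers move at their own pace and stop on an object; the grip force is fixed at half the most. Time passes only in rows, so rows that do not move let the fingers close, or fill a call up. It gives the time, the measured TCP pose, the force and the opening at its end, in the units of the state.
- ctrl.sense(): the state, without advancing time (a new reading comes with each control period).
- eyes.get_image(name): name is "scene" or "top" or "wrist"; returns a dict with "pixels" (420x560x3 uint8, red, green, blue), "range_z" (420x560 float32, m along the optical axis (not along the pixel's ray), 0 where there is no reading), "fx", "fy", "cx", "cy" (pixels), "k1" (the pictures are not rectified: a ray, as slopes to the right and down, at radius r is drawn at 1 + k1 r^2 times it, then the intrinsics apply), "rvec" (rotation vector, rad) and "tvec" (3), from world to camera coordinates, as OpenCV has them; the wrist camera has in their place "hand_eye" (4x4, takes a point from camera to tool coordinates, whose origin is the TCP and whose axes are the flange's). Camera axes: x right, y down, z forward; pixel columns grow to the right and rows downward; lengths in m; the calibration is good to about 2 mm. A picture is of the moment at which its call begins: read the wrist's pose just before it.
- ctrl.finish_job(): hands the job in, once; it reports no verdict.
The state is a dict: "t": time; "qpos": joint angles; "joint_velocities": joint speeds; "effort": joint torques, N m; "tool_pos": TCP position; "tcp_rot": TCP orientation; "ft_force": force on the tool from outside, world axes, zero at the start; "torque": the same for the moment, N m; "width": finger opening in m.
Only numpy, scipy, OpenCV 4.12 (cv2) and the standard library are available. Lean on these libraries where they do the work, as an engineer would, in place of code of your own. Each camera call takes 0.05 s, during which the arm holds its last target. There are 200 camera calls.

## Task

Slide the blue cover of the sample case fully open, take every old black-lidded tin out of the case and set it flat, lid up, in the red returns tray, pack all tins of the ordered colour into the case, lid up and flat on the floor of the bays, and finally slide the cover fully shut. The ordered colour is that of the card on the black order board (the card on the brown cardboard rack is not in use); the number of tins differs from time to time. Leave the tins of the other colour standing on the mat, and do not disturb the jar, mug and tape.

Things in the scene. Friction and masses are not known exactly. Their poses are not given: they have to be found in the camera images.
- case: white case fixed to the bench, 166 mm (x) by 126 mm (y), walls 5 mm thick, 44 mm high. Origin: centre of underside. Inner floor 6 mm up, inside 156 x 116 mm. Two grey dividers (3 mm thick, 10 mm high) across it make three bays centred at x = -53, 0, +53 mm, each about 50 mm (x) by 116 mm (y). Its +x is the way the cover opens, away from the robot; grey side rails stand out 5 mm, up to 50 mm high
- cover (a joint): travel of the flat blue cover along the case's +x, in m: 0 = fully shut, 0.17 = fully open (all bays uncovered). The cover, 166 x 126 x 5 mm, lies on the case walls (44 to 49 mm above the bench); it cannot be lifted off, rides on two thin rods behind the case when open (look only), slides with about 1.5 N of friction and stays where it is left. It starts shut or a little open
- cover_pull (a point): middle of the white pull rib standing on the cover near its robot-side end: 14 mm thick along the case's x, 60 mm long along its y, 24 mm high (49 to 73 mm above the bench; this point at 61). Moves with the cover; at cover = 0 it is at x = -73, y = 0 mm in the case frame. Pinch it from above, fingers closing along the case's x, or push it
- tray: red returns tray fixed to the bench, 200 mm along its x, 140 mm along its y, 24 mm high, walls 4 mm, open on top; origin at the centre of its underside, inner floor 4 mm above the bench
- supply: thin blue mat (320 x 200 mm, look only) on which the green and orange tins stand about; origin at its centre, on the bench
- board: black order board with a steel clip lying on the bench, 100 x 130 x 10 mm, fixed; the colour card lying on it is the order. Origin: centre of its underside
- rack: brown cardboard card rack with two raised lips, 100 x 130 mm, 26 mm high, fixed; holds the card that is not in use. Origin: centre of its underside
- card_green: green card, 65 x 90 x 3 mm, fixed, lying on the order board or on the card rack; origin at the centre of its underside
- card_orange: orange card, 65 x 90 x 3 mm, fixed, lying on the order board or on the card rack; origin at the centre of its underside
- green1: square sample tin with green lid, 42 x 42 mm, 30 mm high, about 90 g, standing on the blue mat; origin at the centre of its underside, z up through the lid, x and y along its sides. May be absent
- green2: square sample tin with green lid, 42 x 42 mm, 30 mm high, about 90 g, standing on the blue mat; origin at the centre of its underside, z up through the lid, x and y along its sides. May be absent
- green3: square sample tin with green lid, 42 x 42 mm, 30 mm high, about 90 g, standing on the blue mat; origin at the centre of its underside, z up through the lid, x and y along its sides. May be absent
- orange1: square sample tin with orange lid, 42 x 42 mm, 30 mm high, about 90 g, standing on the blue mat; origin at the centre of its underside, z up through the lid, x and y along its sides. May be absent
- orange2: square sample tin with orange lid, 42 x 42 mm, 30 mm high, about 90 g, standing on the blue mat; origin at the centre of its underside, z up through the lid, x and y along its sides. May be absent
- orange3: square sample tin with orange lid, 42 x 42 mm, 30 mm high, about 90 g, standing on the blue mat; origin at the centre of its underside, z up through the lid, x and y along its sides. May be absent
- old1: square sample tin with black lid (old sample), 42 x 42 mm, 30 mm high, about 90 g, lying in one of the bays of the case at the start; origin at the centre of its underside, z up through the lid, x and y along its sides. May be absent
- old2: square sample tin with black lid (old sample), 42 x 42 mm, 30 mm high, about 90 g, lying in one of the bays of the case at the start; origin at the centre of its underside, z up through the lid, x and y along its sides. May be absent
- old3: square sample tin with black lid (old sample), 42 x 42 mm, 30 mm high, about 90 g, lying in one of the bays of the case at the start; origin at the centre of its underside, z up through the lid, x and y along its sides. May be absent
- jar: bystander: jar with a yellow cap, 48 mm across, 85 mm high; origin under its centre
- mug: bystander: white mug, 76 mm across, 85 mm high, handle to its +y; origin under its centre
- tape: bystander: roll of yellow tape lying flat, 90 mm across, 25 mm high; origin under its centre
Not all that is in view belongs to the job. Leave any pink or purple look-alike of the green2 alone. What is shaped like the green1 but purple is not meant.

How it is judged:
By the outcome, as a careful person would: the job done as asked, in the order asked, and still so for the second after the job is handed in, with the robot touching nothing.
Of green1, green2, green3 only 2 to 3 are there at a start; the rules pass over those that are not, and their reading is None.
Of orange1, orange2, orange3 only 2 to 3 are there at a start; the rules pass over those that are not, and their reading is None.
Of old1, old2, old3 only 2 to 3 are there at a start; the rules pass over those that are not, and their reading is None.
At some moment in a run one of green1, green2, green3, orange1, orange2, orange3 may be knocked a few centimetres aside while the robot is not near it.
Once in a run the grip may slacken for a moment while it holds something.
It also fails if it takes over 210 s, if anything falls off the work surface, if the arm or the gripper's body presses on something with over 40 N, if the wrist force passes 120 N, or if a joint passes its speed limit or range.

## Working session

There is one attempt and no reset: what is moved stays moved. The work goes in short steps, Python scripts to look and compute and a shell command to move; the robot and the scene stay as the last step left them, time stands still between calls to the robot, and variables do not carry over. Pictures are saved under pics/ and viewed, about 12 in all and at most 16, crops included, and the job is handed in when it is done.

```bash
ls; mkdir -p pics
cat > h.py <<'E'
import numpy as np, cv2
from cell import ctrl, eyes
from scipy.spatial.transform import Rotation as R
def grab(n):
    s=ctrl.sense(); im=eyes.get_image(n); im['s']=s
    if n=='wrist':
        T=np.eye(4);T[:3,:3]=R.from_rotvec(s['tcp_rot']).as_matrix();T[:3,3]=s['tool_pos']
        im['c2w']=T@np.array(im['hand_eye'])
    else:
        M=np.eye(4);M[:3,:3]=R.from_rotvec(np.ravel(im['rvec'])).as_matrix();M[:3,3]=np.ravel(im['tvec'])
        im['c2w']=np.linalg.inv(M)
    return im
def rays(im,px):
    px=np.asarray(px,float).reshape(-1,1,2)
    K=np.array([[im['fx'],0,im['cx']],[0,im['fy'],im['cy']],[0,0,1]])
    n=cv2.undistortPoints(px,K,np.array([im['k1'],0,0,0,0.]),None,None).reshape(-1,2)
    return np.c_[n,np.ones(len(n))]
def on_plane(im,px,z):
    d=rays(im,px)@im['c2w'][:3,:3].T; o=im['c2w'][:3,3]
    return o+d*((z-o[2])/d[:,2])[:,None]
def by_depth(im,px):
    px=np.asarray(px).reshape(-1,2); i=px.astype(int)
    d=im['range_z'][i[:,1],i[:,0]]
    return (rays(im,px)*d[:,None])@im['c2w'][:3,:3].T+im['c2w'][:3,3]
def save(im,name,box=None,scale=1):
    p=im['pixels'][:,:,::-1]
    if box: p=p[box[1]:box[3],box[0]:box[2]]
    cv2.imwrite('pics/'+name,cv2.resize(p,None,fx=scale,fy=scale,interpolation=cv2.INTER_CUBIC))
def hsvmask(im,lo,hi):
    return cv2.inRange(cv2.cvtColor(im['pixels'],cv2.COLOR_RGB2HSV),np.array(lo),np.array(hi))
E
python3 - <<'E'
from h import *
import pickle
for n in('top','scene'):
    im=grab(n); save(im,n+'0.png',scale=1.4); pickle.dump(im,open(n+'.pkl','wb'))
    print(n,im['c2w'].round(3).tolist(),im['fx'],im['k1'])
print(ctrl.sense())
E
```

```text
pics
top [[-0.006, -0.99, 0.141, 0.329], [-1.0, 0.006, -0.004, -0.002], [0.003, -0.141, -0.99, 1.392], [0.0, 0.0, 0.0, 1.0]] 501.43561159323644 0.0492106418659414
scene [[-0.813, 0.469, -0.346, 1.07], [0.582, 0.644, -0.496, 0.804], [-0.01, -0.605, -0.796, 1.337], [0.0, 0.0, 0.0, 1.0]] 489.17811682494755 0.038173486941686284
{'t': 0.1, 'qpos': array([1.11438894e+00, 3.13948476e-01, 4.51043934e-02, 1.30357930e+00,
       9.45307601e-06, 1.43119635e+00]), 'joint_velocities': array([-0.00093532, -0.00154279,  0.00167572, -0.00038638, -0.00019643,
        0.00061251]), 'effort': array([ 2.45241106e-03, -4.81725061e+01,  2.99244833e+01,  1.26600396e-02,
       -1.21129347e-04, -8.51278600e-06]), 'tool_pos': array([0.17895528, 0.54600896, 0.24748964]), 'tcp_rot': array([-4.95484495e-01, -3.10177939e+00,  2.43838616e-03]), 'ft_force': array([0.33624828, 0.65384906, 0.76529778]), 'torque': array([-0.02147775, -0.00482043, -0.04181144]), 'width': 0.08536930216267018}
```

View pics/top0.png

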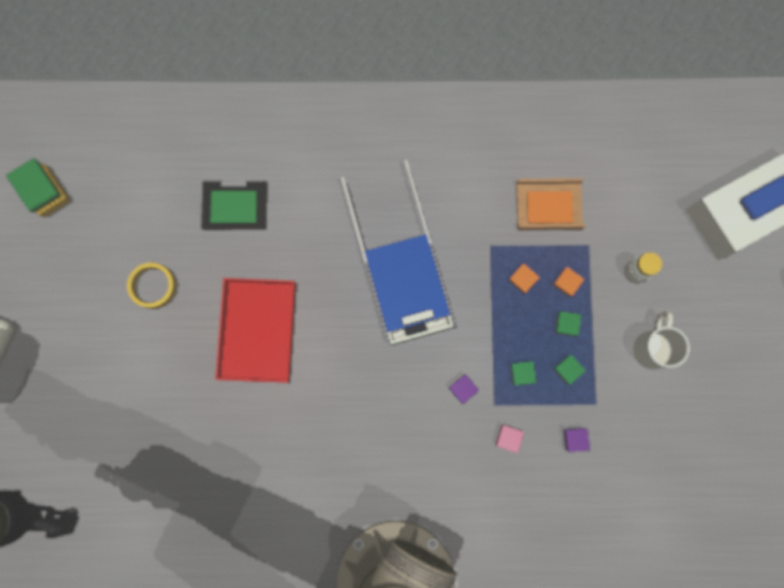

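View pics/scene0.png

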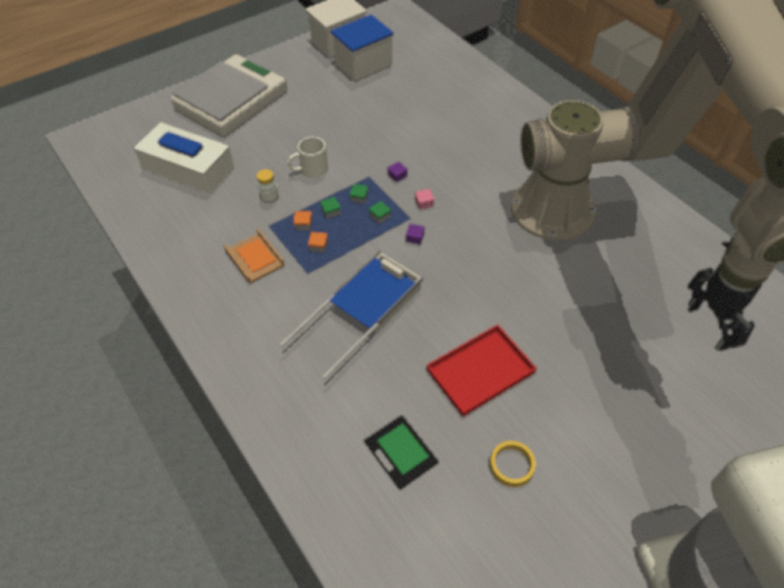

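The top view shows the green card (233,206) on the black board with the steel clip, and the orange card (552,206) on the brown rack, so the order is green. There are three green tins at (569,323), (524,373) and (571,370), two orange, and purple and pink decoys off the mat. The cover, with its rib at (418,317), is slightly open and a black lid shows beneath its edge.

```bash
cat > meas.py <<'E'
from h import *
import pickle,sys
def blobs(im,lo,hi,amin,z):
    m=hsvmask(im,lo,hi); m=cv2.morphologyEx(m,cv2.MORPH_OPEN,np.ones((3,3)))
    out=[]
    for c in cv2.findContours(m,cv2.RETR_EXTERNAL,cv2.CHAIN_APPROX_NONE)[0]:
        if cv2.contourArea(c)<amin: continue
        w=on_plane(im,c.reshape(-1,2),z)[:,:2]
        r=cv2.minAreaRect((w*1000).astype(np.float32))
        M=cv2.moments(c); px=(M['m10']/M['m00'],M['m01']/M['m00'])
        cen=on_plane(im,[px],z)[0]; d=by_depth(im,[px])[0]
        out.append(dict(px=np.round(px),c=cen.round(4),rc=np.round(r[0]),sz=np.round(r[1],0),ang=round(r[2],1),dep=d.round(3)))
    return out
COL=dict(green=([45,80,40],[80,255,255],.03),orange=([5,150,100],[16,255,255],.03),blue=([105,170,80],[125,255,255],.049),red=([0,150,80],[4,255,255],.024),mat=([105,60,20],[125,165,110],0))
E
cat > t.py <<'E'
from meas import *
if __name__=='__main__':
    for n in('top','scene'):
        im=pickle.load(open(n+'.pkl','rb')); print(n)
        for k,(lo,hi,z) in COL.items():
            for b in blobs(im,lo,hi,60,z): print(k,*[f'{a}={v}' for a,v in b.items()])
    im=pickle.load(open('top.pkl','rb')); save(im,'case0.png',(230,100,340,260),5)
E
python3 t.py
```

```text
top
green px=[374. 266.] c=[ 0.3879 -0.25    0.03  ] rc=[ 388. -251.] sz=[43. 40.] ang=89.7 dep=[ 0.388 -0.25   0.031]
green px=[407. 263.] c=[ 0.3953 -0.3394  0.03  ] rc=[ 396. -339.] sz=[42. 43.] ang=40.0 dep=[ 0.395 -0.34   0.027]
green px=[406. 231.] c=[ 0.4843 -0.3411  0.03  ] rc=[ 484. -341.] sz=[42. 43.] ang=80.5 dep=[ 0.484 -0.34   0.034]
green px=[166. 147.] c=[0.723  0.3184 0.03  ] rc=[723. 319.] sz=[89. 63.] ang=89.9 dep=[0.729 0.323 0.01 ]
green px=[ 23. 132.] c=[0.767  0.7121 0.03  ] rc=[767. 712.] sz=[89. 64.] ang=34.6 dep=[0.759 0.699 0.054]
orange px=[406. 201.] c=[ 0.5671 -0.3444  0.03  ] rc=[ 567. -344.] sz=[37. 38.] ang=52.0 dep=[ 0.568 -0.346  0.025]
orange px=[374. 198.] c=[ 0.5746 -0.257   0.03  ] rc=[ 574. -257.] sz=[37. 38.] ang=44.5 dep=[ 0.575 -0.258  0.025]
orange px=[392. 148.] c=[ 0.7184 -0.3128  0.03  ] rc=[ 718. -313.] sz=[86. 60.] ang=89.5 dep=[ 0.724 -0.317  0.011]
red px=[184. 236.] c=[0.4741 0.2664 0.024 ] rc=[476. 266.] sz=[130. 192.] ang=87.3 dep=[0.476 0.27  0.004]
scene
green px=[287. 320.] c=[0.7326 0.3298 0.03  ] rc=[732. 329.] sz=[70. 95.] an
[... 588 characters left out ...]
78 -0.252  0.031]
orange px=[216. 155.] c=[ 0.5695 -0.3409  0.03  ] rc=[ 569. -341.] sz=[40. 41.] ang=53.9 dep=[ 0.569 -0.343  0.028]
blue px=[264. 209.] c=[ 0.5727 -0.0208  0.049 ] rc=[566. -25.] sz=[158. 114.] ang=15.4 dep=[ 0.572 -0.022  0.046]
blue px=[129. 103.] c=[ 0.7089 -0.7658  0.049 ] rc=[ 710. -767.] sz=[ 40. 113.] ang=29.6 dep=[ 0.721 -0.711  0.094]
blue px=[258.  23.] c=[-0.003  -0.9172  0.049 ] rc=[  -4. -919.] sz=[123. 152.] ang=89.1 dep=[ 0.055 -0.824  0.119]
red px=[343. 264.] c=[0.4851 0.2786 0.024 ] rc=[482. 276.] sz=[141. 201.] ang=87.0 dep=[0.476 0.27  0.003]
mat px=[244. 162.] c=[ 0.4907 -0.2766  0.    ] rc=[ 488. -294.] sz=[313. 194.] ang=0.0 dep=[ 0.491 -0.276  0.001]
```

View pics/case0.png

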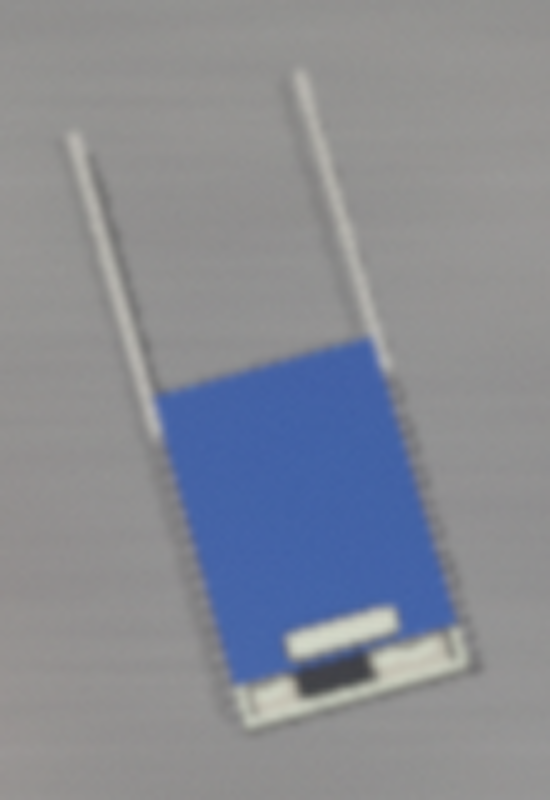

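The crop shows the rim's near corners at about (245,730) and (470,665), the far cover corners at (157,395) and (372,338), and the rib top corners at (285,633), (392,606), (399,630) and (292,660). A black lid shows under the cover edge.

```bash
cat >> h.py <<'E'
def go(x,y,z,jaw,s=None):
    """jaw: world angle (deg) of the jaw axis. prints shift in current tool axes (cm), then turn about tool z (rad), mod pi choices"""
    s=s or ctrl.sense(); Rm=R.from_rotvec(s['tcp_rot']).as_matrix()
    d=Rm.T@(np.array([x,y,z])-s['tool_pos'])*100
    outs=[]
    for k in(0,np.pi):
        a=np.radians(jaw)+k; Y=np.array([np.cos(a),np.sin(a),0]);Z=np.array([0,0,-1.]);X=np.cross(Y,Z)
        w=R.from_matrix(Rm.T@np.c_[X,Y,Z]).as_rotvec(); outs.append(w)
    w=min(outs,key=np.linalg.norm); o=max(outs,key=np.linalg.norm)
    print('shift cm',d.round(2),'turn',w.round(3),'alt',o.round(2),'| q1,q6',s['qpos'][[0,5]].round(2),'tcp',s['tool_pos'].round(4),'w',round(float(s['width']),4),'F',s['ft_force'].round(1),'t',round(s['t'],2))
def case():
    c=np.load('case.npy'); return c  # x,y,yaw
def cw(u,v):
    x,y,a=case(); return x+u*np.cos(a)-v*np.sin(a), y+u*np.sin(a)+v*np.cos(a)
E
python3 - <<'E'
from meas import *
im=pickle.load(open('top.pkl','rb'))
P=lambda x,y:(230+x/5-.4,100+y/5-.4)
near=on_plane(im,[P(245,730),P(470,665)],.044)[:,:2]; far=on_plane(im,[P(157,395),P(372,338)],.049)[:,:2]
nearc=on_plane(im,[P(230,683),P(463,626)],.049)[:,:2]
rib=on_plane(im,[P(285,633),P(392,606),P(399,630),P(292,660)],.073)[:,:2]
print(near,far,nearc,rib,rib.mean(0))
for p in(near,far,nearc): print(np.linalg.norm(p[0]-p[1]), np.degrees(np.arctan2(*(p[0]-p[1])[::-1]))-90)
v=far-nearc; print(np.degrees(np.arctan2(v[:,1],v[:,0])),np.linalg.norm(v,axis=1))
m=hsvmask(im,[105,150,60],[125,255,255])
c=max(cv2.findContours(m,cv2.RETR_EXTERNAL,cv2.CHAIN_APPROX_NONE)[0],key=cv2.contourArea)
print('cover',cv2.minAreaRect(on_plane(im,c.reshape(-1,2),.049)[:,:2].astype(np.float32)*1000))
a=np.radians(np.degrees(np.arctan2(*(near[0]-near[1])[::-1]))-90)
print('case centre est',near.mean(0)+.083*np.array([np.cos(a),np.sin(a)]))
go(.4,-.03,.2,15)
E
```

```text
[[ 0.44438533  0.00649143]
 [ 0.47887209 -0.11537168]] [[ 0.62788376  0.05364991]
 [ 0.65913213 -0.06433835]] [[ 0.46935145  0.01440617]
 [ 0.49951734 -0.1115514 ]] [[ 0.49329123 -0.01515429]
 [ 0.50739456 -0.07208159]
 [ 0.49452903 -0.07562091]
 [ 0.47886715 -0.01875395]] [ 0.49352049 -0.04540268]
0.12664893809478633 15.801298677889463
0.12205609417742112 14.833825436563075
0.1295194577014655 13.46823481505237
[13.90373354 16.47788595] [0.16331738 0.16645106]
cover ((563.9918212890625, -26.594268798828125), (153.4634246826172, 114.20512390136719), 15.54112720489502)
case centre est [ 0.54149229 -0.03183906]
shift cm [-38.95 -47.84   4.82] turn [-0.002  0.001  0.992] alt [-0.   -0.   -2.15] | q1,q6 [1.11 1.43] tcp [0.179  0.546  0.2475] w 0.0854 F [0.3 0.7 0.8] t 0.1
```

```bash
python3 -m handwheel '[[1,-4,-3.86,0,0,0,0],[1,-4,-3.86,0,0,0,0],[1,-4,-3.86,0,0,0,0],[1,-4,-3.86,0,0,0,0],[1,-4,-3.86,0,0,0,0],[1,-4,-3.86,0,0,0,0],[1,-4,-3.86,0,0,0,0],[1,-4,-3.86,0,0,0,0]]'
python3 -m handwheel '[[1,-4,-3.86,0,0,0,0],[1,-4,-3.86,0,0,0,0],[1,-4,-3.86,0,0,0,0],[1,-4,-3.86,0,0,0,0],[1,0,0,0,0,0,0.165],[1,0,0,0,0,0,0.165],[1,0,0,0,0,0,0.165],[1,0,0,0,0,0,0.165]]'
python3 -m handwheel '[[1,0,0,0,0,0,0.165],[1,0,0,0,0,0,0.165],[0.6,0,0,0,0,0,0],[0.6,0,0,0,0,0,0],[0.6,0,0,0,0,0,0],[0.6,0,0,0,0,0,0],[0.6,0,0,0,0,0,0],[0.6,0,0,0,0,0,0]]'
python3 - <<'E'
from meas import *
im=grab('wrist'); pickle.dump(im,open('w1.pkl','wb')); save(im,'w1.png',scale=1.4)
print(im['c2w'].round(3),im['s']['width'])
go(.494,-.045,.1,15.5)
E
```

```text
t: 1.1
tool_pos: [0.3874, 0.1516, 0.2482]
tcp_rot: [0.495, 3.102, 0.0]
ft_force: [0.5, 1.4, 0.5]
width: 0.0853
t: 2.1
tool_pos: [0.4907, -0.0433, 0.2478]
tcp_rot: [-1.481, -2.769, 0.0]
ft_force: [-0.3, -0.6, -0.6]
width: 0.0853
t: 3.1
tool_pos: [0.491, -0.0433, 0.2483]
tcp_rot: [1.91, 2.495, 0.0]
ft_force: [0.4, -0.1, 0.4]
width: 0.051
[[ 0.965  0.248  0.082  0.469]
 [ 0.261 -0.917 -0.303  0.034]
 [ 0.     0.314 -0.95   0.374]
 [ 0.     0.     0.     1.   ]] 0.0510346136411509
shift cm [-0.25  0.24 14.83] turn [ 0.    -0.    -0.006] alt [-0.   -0.    3.14] | q1,q6 [-0.25  1.06] tcp [ 0.491  -0.0433  0.2483] w 0.0511 F [-0.4  0.2  1.4] t 3.15
```

View pics/w1.png

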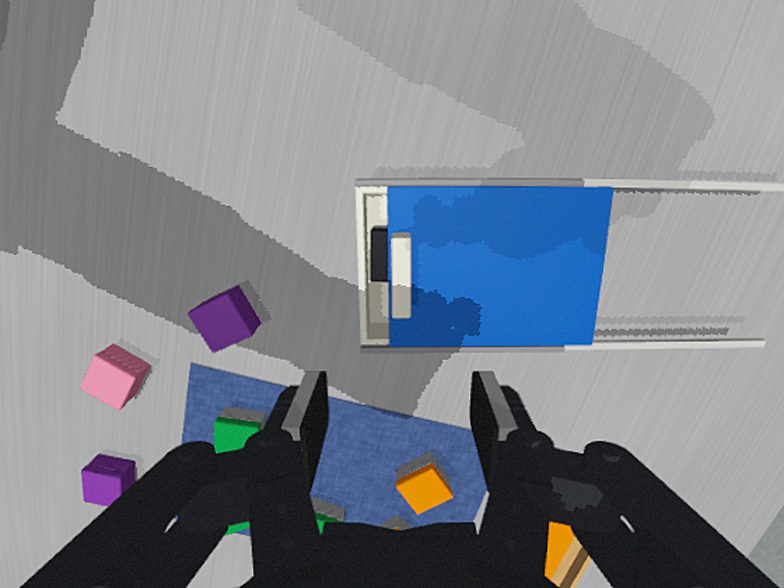

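The wrist view shows the case rim from (358,183) to (362,350), the rib top spanning (392,233)–(411,318), a black lid at (379,254), and the cover edges clear.

Run:
```python
from meas import *
im=pickle.load(open('w1.pkl','rb'))
m=hsvmask(im,[100,190,60],[125,255,255])
c=max(cv2.findContours(m,cv2.RETR_EXTERNAL,cv2.CHAIN_APPROX_NONE)[0],key=cv2.contourArea)
print('cover',cv2.minAreaRect(on_plane(im,c.reshape(-1,2),.049)[:,:2].astype(np.float32)*1000))
S=lambda *p:[(x/1.4,y/1.4) for x,y in p]
print('cover depth z',by_depth(im,S((500,210),(550,300),(500,250)))[:,2], 'rib',by_depth(im,S((401,250),(401,300),(401,275))))
n=on_plane(im,S((358,186),(362,346)),.044)[:,:2];print('near',n)
print('rib corners',on_plane(im,S((392,234),(411,234),(411,317),(393,317)),.073).mean(0))
e=n[0]-n[1]; a=np.arctan2(e[1],e[0])-np.pi/2; print(np.degrees(a),np.linalg.norm(e)); print(n.mean(0)+.083*np.array([np.cos(a),np.sin(a)]))
```

```text
cover ((562.1640625, -25.740623474121094), (165.16714477539062, 125.16580200195312), 15.475576400756836)
cover depth z [0.04908246 0.04949055 0.04926527] rib [[ 0.48669365 -0.02481682  0.07417881]
 [ 0.49635358 -0.06026147  0.07307677]
 [ 0.49136911 -0.04198953  0.07444146]]
near [[ 0.44565291  0.00695413]
 [ 0.47859305 -0.11588401]]
rib corners [ 0.49232601 -0.04342841  0.073     ]
15.011209388460664 0.12717807013774912
[ 0.54229062 -0.03296728]
```

```bash
python3 -c "
import numpy as np;np.save('case.npy',[.542,-.032,np.radians(15.47)])"
python3 -m handwheel '[[0.6,0,0.1,4,0,0,0],[0.6,0,0,4,0,0,0],[0.6,0,0,4,0,0,0],[0.6,0,0,4,0,0,0],[0.6,0,0,1.8,0,0,0],[0.6,0,0,0,0,0,0],[0,0,0,0,0,0,0],[0,0,0,0,0,0,0]]'
python3 -m handwheel '[[0,0,0,0,0,0,0],[0,0,0,0,0,0,0],[0,0,0,0,0,0,0],[0,0,0.5,0,0,0,0],[0,0,1,0,0,0,0],[0,0,1,0,0,0,0],[0,0,1,0,0,0,0],[0,0,0,0,0,0,0]]'
```

```text
t: 4.15
tool_pos: [0.493, -0.0433, 0.0715]
tcp_rot: [1.908, 2.493, 0.002]
ft_force: [0.1, 0.9, 0.1]
width: 0.0158
t: 5.15
tool_pos: [0.5276, -0.0337, 0.0717]
tcp_rot: [1.907, 2.493, 0.004]
ft_force: [0.2, 1.5, 6.3]
width: 0.0126
```

```bash
python3 -m handwheel '[[0,0,2,0,0,0,0],[0,0,2,0,0,0,0],[0,0,2,0,0,0,0],[0,0,2,0,0,0,0],[0,0,2,0,0,0,0],[0,0,1,0,0,0,0],[0,0,0.6,0,0,0,0],[0,0,0.2,0,0,0,0]]'
python3 -m handwheel '[[0,0,0.3,0,0,0,0],[0,0,0,0,0,0,0],[0.6,0,0,0,0,0,0],[0.6,0,0,0,0,0,0],[0.6,0,0,0,0,0,0],[0.6,0,0,-4,0,0,0],[0.6,0,0,-4,0,0,0],[0.6,0,0,-4,0,0,0]]'
python3 -m handwheel '[[0.6,0,-4,-4,0,0,0],[0.6,0,-4,-1,0,0,0],[0.6,3,-2,-1,0,0,0],[0.6,3,0,0,0,0,0],[0.6,2,0,0,0,0,0],[0.6,0,0,0,0,0,0],[0.6,0,0,0,0,0,0],[0.6,0,0,0,0,0,0]]'
python3 - <<'E'
from meas import *
im=grab('wrist'); pickle.dump(im,open('w2.pkl','wb')); save(im,'w2.png',scale=1.4)
go(*cw(0,0),.2,105.5)
E
```

```text
t: 6.15
tool_pos: [0.6345, -0.0042, 0.0716]
tcp_rot: [-1.907, -2.49, 0.013]
ft_force: [-21.3, -6.3, 21.8]
width: 0.0127
t: 7.15
tool_pos: [0.6428, -0.0021, 0.1912]
tcp_rot: [-1.909, -2.495, -0.0]
ft_force: [0.4, 0.1, -0.0]
width: 0.0514
t: 8.15
tool_pos: [0.5255, 0.0483, 0.2499]
tcp_rot: [-1.91, -2.494, 0.001]
ft_force: [-0.1, -0.2, -0.2]
width: 0.0511
shift cm [-8.18 -0.49  5.  ] turn [-0.     0.     1.563] alt [-0.   -0.   -1.58] | q1,q6 [-0.06  1.25] tcp [0.5254 0.0482 0.25  ] w 0.0512 F [-0.4 -0.9  0.3] t 8.2
```

View pics/w2.png

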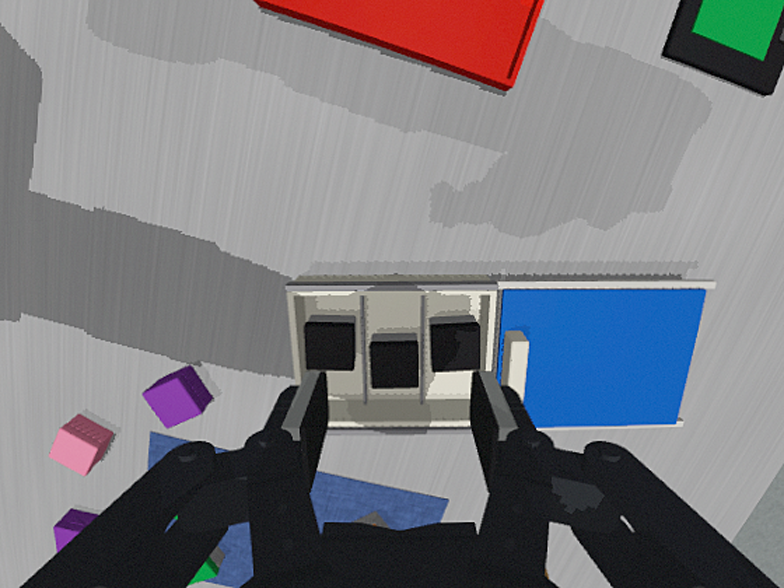

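The cover is fully open, and three black tins stand in the bays at about (330,345), (394,363) and (455,345). All have free space on both y sides.

```bash
cat > lid.py <<'E'
from meas import *
def lids(im,m,z,amin=400):
    x,y,a=case(); res=[]
    m=cv2.morphologyEx(m,cv2.MORPH_OPEN,np.ones((3,3)))
    for c in cv2.findContours(m,cv2.RETR_EXTERNAL,cv2.CHAIN_APPROX_NONE)[0]:
        if cv2.contourArea(c)<amin: continue
        r=cv2.minAreaRect(on_plane(im,c.reshape(-1,2),z)[:,:2].astype(np.float32)*1000)
        w=np.array(r[0])/1000; d=w-[x,y]; u=d@[np.cos(a),np.sin(a)];v=d@[-np.sin(a),np.cos(a)]
        mm=cv2.moments(c); dep=by_depth(im,[(mm['m10']/mm['m00'],mm['m01']/mm['m00'])])[0]
        res.append((w.round(4),np.round(r[1]),round(r[2],1),'case uv',np.round([u*1000,v*1000],1),'dep',dep.round(4)))
    return res
E
python3 - <<'E'
from lid import *
im=pickle.load(open('w2.pkl','rb'))
m=hsvmask(im,[0,0,0],[180,255,45]); k=np.zeros_like(m); k[205:286,205:352]=255; m&=k
m[265:,:]=m[265:,:]
for r in lids(im,m,.036): print(*r)
save(im,'w2m.png')
r=lids(im,hsvmask(im,[100,190,60],[125,255,255]),.049,3000)
for q in r: print('cover',*q)
E
```

```text
[ 0.5434 -0.0379] [40. 44.] 15.9 case uv [-0.2 -6. ] dep [ 0.5438 -0.0378  0.0355]
[ 0.5887 -0.0088] [41. 43.] 18.5 case uv [51.2  9.9] dep [ 0.5889 -0.0083  0.0357]
[ 0.4867 -0.0362] [42. 44.] 15.1 case uv [-54.4  10.8] dep [ 0.4863 -0.035   0.0363]
cover [0.7033 0.0137] [166. 124.] 15.2 case uv [167.6   1. ] dep [0.7064 0.0228 0.0496]
```

```bash
python3 -m handwheel '[[0.63,0,0,0,0,0,-0.187],[0.63,0,0,0,0,0,-0.187],[0.63,0,0,0,0,0,-0.187],[0.63,0,0,0,0,0,-0.187],[0.63,0,0,0,0,0,-0.187],[0.63,0,0,0,0,0,-0.187],[0.63,0,0,0,0,0,-0.187],[0.63,0,0,0,0,0,-0.187]]'
python3 -m handwheel '[[0.63,0,0,0,0,0,-0.084],[0.63,2,-2.4,4,0,0,0],[0.63,2,-2.4,4,0,0,0],[0.63,2,-2.3,4,0,0,0],[0.63,0,0,0,0,0,0],[0.63,0,0,0,0,0,0],[0.63,0,0,0,0,0,0],[0.63,0,0,0,0,0,0]]'
python3 - <<'E'
from meas import *
go(.4867,-.0362,.025,105.5)
E
```

```text
t: 9.2
tool_pos: [0.5253, 0.0482, 0.2501]
tcp_rot: [0.305, -3.127, -0.0]
ft_force: [0.2, 0.0, 0.2]
width: 0.0539
t: 10.2
tool_pos: [0.4877, -0.0354, 0.1315]
tcp_rot: [-0.429, 3.11, -0.001]
ft_force: [-0.1, -0.4, -0.6]
width: 0.0539
shift cm [ 0.15 -0.04 10.65] turn [-0.001  0.002  0.004] alt [-0.   -0.   -3.14] | q1,q6 [-0.24 -0.51] tcp [ 0.4877 -0.0354  0.1315] w 0.0539 F [-0.1 -0.4 -0.6] t 10.2
```

```bash
python3 -m handwheel '[[0.63,0.15,0,3.5,0,0,0],[0.63,0,0,3.5,0,0,0],[0.63,0,0,2.5,0,0,0],[0.63,0,0,1.1,0,0,0],[0.63,0,0,0,0,0,0],[0,0,0,0,0,0,0],[0,0,0,0,0,0,0],[0,0,0,0,0,0,0]]'
python3 -m handwheel '[[0,0,0,0,0,0,0],[0,0,0,-1,0,0,0],[0,0,0,-3,0,0,0],[0,0,0,-3.5,0,0,0],[0,0,0,-3.1,0,0,0],[0,0,0,0,0,0,0],[0,0,0,0,0,0,0],[0,0,0,0,0,0,0]]'
```

```text
t: 11.2
tool_pos: [0.4863, -0.0363, 0.0255]
tcp_rot: [-0.428, 3.11, -0.001]
ft_force: [-0.2, -0.1, 7.3]
width: 0.0408
t: 12.2
tool_pos: [0.484, -0.0359, 0.1291]
tcp_rot: [0.427, -3.11, -0.002]
ft_force: [-0.1, 0.0, -1.4]
width: 0.0408
```

```bash
python3 -m handwheel '[[0,-0.77,5.07,0,0,0,0],[0,-0.77,5.07,0,0,0,0],[0,-0.77,5.07,0,0,0,0],[0,-0.77,5.07,0,0,0,0],[0,-0.77,5.07,0,0,0,0],[0,-0.77,5.07,0,0,0,0],[0,-0.77,5.07,0,0,0,0],[0,0,0,0,0,0,0]]'
python3 - <<'E'
from meas import *
go(.444,.320,.0245,105.5)
im=grab('wrist'); save(im,'w3.png',scale=1)
m=hsvmask(im,[0,150,60],[6,255,255])|hsvmask(im,[174,150,60],[180,255,255])
for c in cv2.findContours(m,cv2.RETR_EXTERNAL,cv2.CHAIN_APPROX_NONE)[0]:
    if cv2.contourArea(c)>3000: print(cv2.minAreaRect(on_plane(im,c.reshape(-1,2),.024)[:,:2].astype(np.float32)*1000))
E
```

```text
t: 13.2
tool_pos: [0.4399, 0.323, 0.129]
tcp_rot: [0.436, -3.11, -0.0]
ft_force: [-0.6, -1.0, -1.5]
width: 0.0407
shift cm [-0.33 -0.4  10.45] turn [ 0.    -0.001  0.008] alt [ 0.    0.   -3.13] | q1,q6 [0.49 0.21] tcp [0.4399 0.323  0.129 ] w 0.0407 F [-0.6 -1.  -1.5] t 13.2
((474.582763671875, 271.3622741699219), (139.98825073242188, 201.57321166992188), 87.18971252441406)
```

View pics/w3.png

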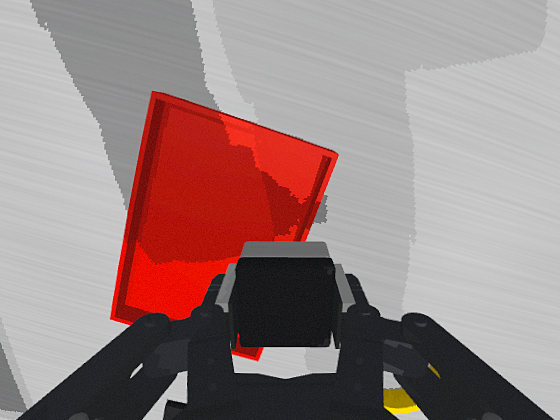

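The tin is held in the jaws. The tray's long side is along world x (centre 0.4746, 0.2705), so I'm lining the tins up along x at its mid y.

```bash
python3 -m handwheel '[[0,2,-2.15,0,0,0,0],[0,2,-2.15,0,0,0,0],[0,0,0,3,0,0,0],[0,0,0,3.5,0,0,0],[0,0,0,2.5,0,0,0],[0,0,0,1.0,0,0,0],[0,0,0,0.4,0,0,0],[0,0,0,0,0,0,0]]'
python3 -m handwheel '[[0,0,0,0,0,0,0],[0.63,0,0,0,0,0,0],[0.63,0,0,0,0,0,0],[0.63,0,0,0,0,0,0],[0.63,0,0,-1,0,0,0],[0.63,0,0,-3,0,0,0],[0.63,0,0,-3.5,0,0,0],[0.63,0,0,-3,0,0,0]]'
python3 - <<'E'
from meas import *
go(.5434,-.0379,.027,105.5)
E
```

```text
t: 14.25
tool_pos: [0.4148, 0.2679, 0.0268]
tcp_rot: [-0.427, 3.112, 0.0]
ft_force: [0.4, 0.6, -0.7]
width: 0.0411
t: 15.25
tool_pos: [0.4145, 0.2681, 0.1333]
tcp_rot: [-0.428, 3.111, 0.001]
ft_force: [-0.3, 0.3, -0.3]
width: 0.0539
shift cm [ -4.14 -32.94  10.62] turn [0.    0.001 0.003] alt [-0.    0.   -3.14] | q1,q6 [0.41 0.14] tcp [0.4145 0.2681 0.1333] w 0.0539 F [-0.3  0.3 -0.3] t 15.25
```

```bash
python3 -m handwheel '[[0.63,-0.69,-5.49,0,0,0,0],[0.63,-0.69,-5.49,0,0,0,0],[0.63,-0.69,-5.49,0,0,0,0],[0.63,-0.69,-5.49,0,0,0,0],[0.63,-0.69,-5.49,0,0,0,0],[0.63,-0.69,-5.49,0,0,0,0],[0.63,0,0,3,0,0,0],[0.63,0,0,0,0,0,0]]'
python3 - <<'E'
from meas import *
go(.5434,-.0379,.027,105.5)
E
```

```text
t: 16.25
tool_pos: [0.5412, -0.0384, 0.0998]
tcp_rot: [0.425, -3.108, -0.003]
ft_force: [-0.7, -0.5, 0.3]
width: 0.0541
shift cm [-0.25 -0.03  7.28] turn [ 0.002 -0.004  0.001] alt [ 0.01  0.   -3.14] | q1,q6 [-0.22 -0.49] tcp [ 0.5412 -0.0384  0.0998] w 0.0541 F [-0.7 -0.5  0.3] t 16.25
```

```bash
python3 -m handwheel '[[0.63,-0.2,0,3.5,0,0,0],[0.63,0,0,2.5,0,0,0],[0.63,0,0,1.25,0,0,0],[0.63,0,0,0,0,0,0],[0,0,0,0,0,0,0],[0,0,0,0,0,0,0],[0,0,0,0,0,0,0],[0,0,0,0,0,0,0]]'
python3 -m handwheel '[[0,0,0,-1,0,0,0],[0,0,0,-3,0,0,0],[0,0,0,-3.5,0,0,0],[0,0,0,-3,0,0,0],[0,-0.26,5.26,0,0,0,0],[0,-0.26,5.26,0,0,0,0],[0,-0.26,5.26,0,0,0,0],[0,-0.26,5.26,0,0,0,0]]'
python3 -m handwheel '[[0,-0.26,5.26,0,0,0,0],[0,-0.26,5.26,0,0,0,0],[0,0,0,3,0,0,0],[0,0,0,3,0,0,0],[0,0,0,0,0,0,0],[0,0,0,0,0,0,0],[0,0,0,0,0,0,0],[0,0,0,0,0,0,0]]'
python3 - <<'E'
from meas import *
go(.4745,.2705,.0255,105.5)
E
```

```text
t: 17.25
tool_pos: [0.5461, -0.0376, 0.0303]
tcp_rot: [-0.428, 3.11, -0.001]
ft_force: [-0.9, 0.8, 6.0]
width: 0.0411
t: 18.25
tool_pos: [0.4976, 0.1693, 0.1344]
tcp_rot: [-0.427, 3.112, 0.0]
ft_force: [0.7, 0.3, -1.0]
width: 0.041
t: 19.25
tool_pos: [0.4757, 0.2707, 0.075]
tcp_rot: [-0.427, 3.11, 0.001]
ft_force: [-0.2, -0.1, -1.3]
width: 0.0407
shift cm [0.13 0.01 4.95] turn [0.    0.002 0.002] alt [-0.    0.   -3.14] | q1,q6 [0.37 0.1 ] tcp [0.4757 0.2707 0.075 ] w 0.0407 F [-0.2 -0.1 -1.3] t 19.25
```

```bash
python3 -m handwheel '[[0,0,0,3,0,0,0],[0,0,0,1.1,0,0,0],[0,0,0,0.5,0,0,0],[0,0,0,0,0,0,0],[0,0,0,0,0,0,0],[0.63,0,0,0,0,0,0],[0.63,0,0,0,0,0,0],[0.63,0,0,0,0,0,0]]'
python3 -m handwheel '[[0.63,0,0,-1,0,0,0],[0.63,0,0,-3,0,0,0],[0.63,0,0,-3.5,0,0,0],[0.63,0,0,-3,0,0,0],[0.63,-0.57,-4.99,0,0,0,0],[0.63,-0.57,-4.99,0,0,0,0],[0.63,-0.57,-4.99,0,0,0,0],[0.63,-0.57,-4.99,0,0,0,0]]'
python3 -m handwheel '[[0.63,-0.57,-4.99,0,0,0,0],[0.63,-0.57,-4.99,0,0,0,0],[0.63,0,0,0,0,0,0],[0.63,0,0,3,0,0,0],[0.63,0,0,0,0,0,0],[0.63,0,0,0,0,0,0],[0.63,0,0,0,0,0,0],[0.63,0,0,0,0,0,0]]'
python3 - <<'E'
from meas import *
go(.5887,-.0088,.0285,107)
E
```

```text
t: 20.25
tool_pos: [0.4749, 0.2707, 0.0279]
tcp_rot: [-0.428, 3.112, 0.0]
ft_force: [0.0, 0.5, -0.7]
width: 0.0538
t: 21.25
tool_pos: [0.5513, 0.0831, 0.1338]
tcp_rot: [-0.428, 3.111, 0.0]
ft_force: [0.3, 0.8, -0.4]
width: 0.0539
t: 22.25
tool_pos: [0.589, -0.0082, 0.1038]
tcp_rot: [-0.428, 3.111, -0.001]
ft_force: [0.4, 0.3, 0.0]
width: 0.0539
shift cm [ 0.06 -0.04  7.53] turn [-0.001  0.001 -0.023] alt [0.   0.   3.12] | q1,q6 [-0.15 -0.42] tcp [ 0.589  -0.0082  0.1038] w 0.0539 F [0.4 0.3 0. ] t 22.25
```

```bash
python3 -m handwheel '[[0.63,0,0,3.5,0,0,0],[0.63,0,0,2.7,0,0,0],[0.63,0,0,1.3,0,0,0],[0.63,0,0,0,0,0,0],[0,0,0,0,0,0,0],[0,0,0,0,0,0,0],[0,0,0,0,0,0,0],[0,0,0,0,0,0,0]]'
python3 -m handwheel '[[0,0,0,-1,0,0,0],[0,0,0,-3,0,0,0],[0,0,0,-3.5,0,0,0],[0,0,0,-3,0,0,0],[0,-0.49,5.66,0,0,0,0],[0,-0.49,5.66,0,0,0,0],[0,-0.49,5.66,0,0,0,0],[0,-0.49,5.66,0,0,0,0]]'
python3 -m handwheel '[[0,-0.49,5.66,0,0,0,0],[0,0,0,0,0,0,0],[0,0,0,3,0,0,0],[0,0,0,3,0,0,0],[0,0,0,0,0,0,0],[0,0,0,0,0,0,0],[0,0,0,0,0,0,0],[0,0,0,0,0,0,0]]'
python3 - <<'E'
from meas import *
go(.5365,.2705,.0285,105.5)
E
```

```text
t: 23.25
tool_pos: [0.5895, -0.0086, 0.029]
tcp_rot: [-0.428, 3.11, -0.001]
ft_force: [-0.6, 0.2, 5.4]
width: 0.0411
t: 24.25
tool_pos: [0.5457, 0.2164, 0.1332]
tcp_rot: [-0.427, 3.112, 0.0]
ft_force: [0.3, -0.1, -0.9]
width: 0.0406
t: 25.25
tool_pos: [0.5366, 0.2708, 0.074]
tcp_rot: [-0.427, 3.11, 0.001]
ft_force: [-0.2, 0.4, -0.6]
width: 0.0403
shift cm [ 0.03 -0.03  4.55] turn [0.    0.002 0.002] alt [-0.    0.   -3.14] | q1,q6 [0.33 0.06] tcp [0.5366 0.2708 0.074 ] w 0.0403 F [-0.2  0.4 -0.6] t 25.25
```

```bash
python3 -m handwheel '[[0,0,0,3,0,0,0],[0,0,0,1.1,0,0,0],[0,0,0,0.5,0,0,0],[0,0,0,0,0,0,0],[0,0,0,0,0,0,0],[0.63,0,0,0,0,0,0],[0.63,0,0,0,0,0,0],[0.63,0,0,0,0,0,0]]'
python3 -m handwheel '[[0.63,0,0,-1,0,0,0],[0.63,0,0,-4,0,0,0],[0.63,0,0,-5,0,0,0],[0.63,0,0,-3,0,0,0],[0.63,1.85,-5.3,-1.2,0,0,0],[0.63,1.85,-5.3,-1.2,0,0,0],[0.63,1.85,-5.3,-1.2,0,0,0],[0.63,1.85,-5.3,-1.2,0,0,0]]'
python3 -m handwheel '[[0.63,1.85,-5.3,-1.2,0,0,0],[0.63,1.85,-5.3,-1.2,0,0,0],[0.63,1.85,-5.3,-1.2,0,0,0],[0.63,1.85,-5.3,-1.2,0,0,0],[0.63,1.85,-5.3,-1.2,0,0,0],[0.63,1.85,-5.3,-1.2,0,0,0],[0.63,0,0,0,0,0,0],[0.63,0,0,0,0,0,0]]'
python3 - <<'E'
from lid import *
im=grab('wrist'); pickle.dump(im,open('w4.pkl','wb')); save(im,'w4.png',scale=1)
print('wrist')
for r in lids(im,hsvmask(im,[45,80,40],[80,255,255]),.03): print(*r)
im=grab('top'); pickle.dump(im,open('top.pkl','wb')); save(im,'top1.png',(130,120,450,310),2.5)
print('top')
for r in lids(im,hsvmask(im,[45,80,40],[80,255,255]),.03,60): print(*r)
go(.3885,-.25,.15,90)
E
```

```text
t: 26.25
tool_pos: [0.5359, 0.2707, 0.0269]
tcp_rot: [-0.428, 3.112, 0.0]
ft_force: [0.9, 0.5, -0.3]
width: 0.0542
t: 27.25
tool_pos: [0.5215, 0.0449, 0.2061]
tcp_rot: [-0.428, 3.111, -0.0]
ft_force: [0.7, -0.5, 0.1]
width: 0.054
t: 28.25
tool_pos: [0.5003, -0.2893, 0.2769]
tcp_rot: [-0.427, 3.112, 0.001]
ft_force: [0.4, 0.2, -0.6]
width: 0.054
wrist
[ 0.4826 -0.3415] [42. 42.] 80.2 case uv [-139.8 -282.4] dep [ 0.4816 -0.3414  0.0327]
[ 0.387  -0.2513] [42. 42.] 5.9 case uv [-207.9 -170. ] dep [ 0.3867 -0.2515  0.0308]
[ 0.3937 -0.3405] [42. 42.] 40.8 case uv [-225.3 -257.8] dep [ 0.3934 -0.3405  0.0311]
top
[0.7233 0.3187] [89. 63.] 89.9 case uv [268.3 289.6] dep [0.7274 0.3219 0.015 ]
[0.7677 0.7122] [89. 64.] 34.6 case uv [416. 657.] dep [0.7601 0.7009 0.0514]
shift cm [ 9.74  6.7  12.69] turn [ 0.001 -0.     0.275] alt [ 0.    0.   -2.87] | q1,q6 [-0.66 -0.94] tcp [ 0.5005 -0.2882  0.2768] w 0.054 F [-0.1 -0.1  0.7] t 28.35
```

View pics/w4.png

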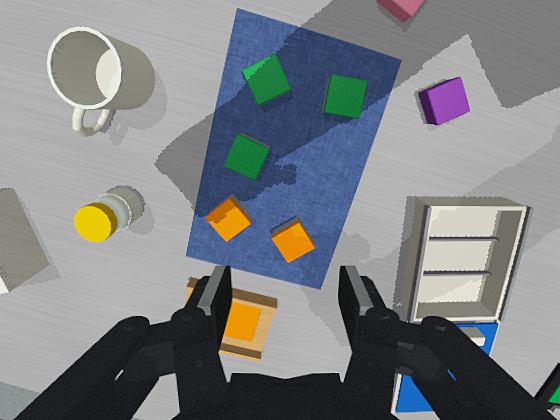

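View pics/top1.png

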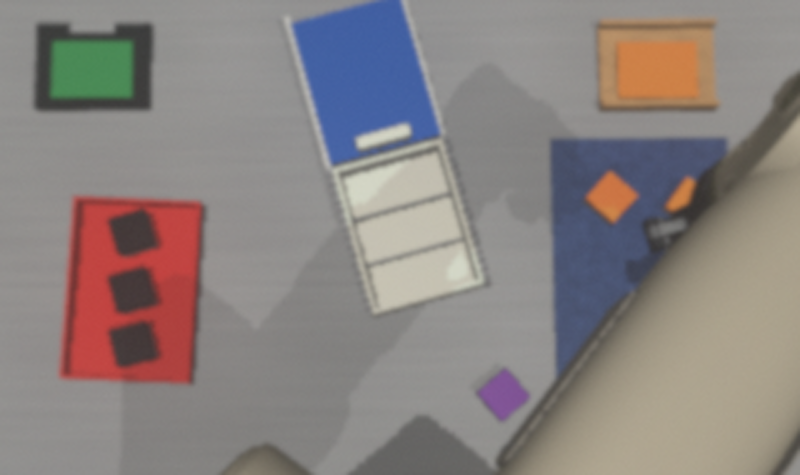

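All three old tins are flat in the tray, with lids at (134,232), (134,290) and (134,343) in the top crop, and the case is empty. In the wrist view the green tins on the mat are at (345,96), (267,79) and (247,157). The pink and purple ones off the mat are decoys, and the orange ones stay.

```bash
python3 -m handwheel '[[0.63,2,1.34,2,0,0,0],[0.63,2,1.34,3,0,0,0],[0.63,2,1.34,4,0,0,0],[0.63,2,1.34,4,0,0,0],[0.63,1.9,1.35,3,0,0,0],[0.63,0,0,0,0,0,0.168],[0.63,0,0,0,0,0,0],[0.63,0,0,0,0,0,0]]'
python3 - <<'E'
from lid import *
go(.387,-.2513,.023,95.9)
im=pickle.load(open('w2.pkl','rb')); x,y,a=case()
S=[(p/1.4,q/1.4) for p,q in((365,350),(424,310),(424,390),(365,400))]
for w in on_plane(im,S,.016):
    d=w[:2]-[x,y]; print('div',d@[np.cos(a),np.sin(a)],d@[-np.sin(a),np.cos(a)])
# column profile around dividers / walls
g=cv2.cvtColor(im['pixels'],cv2.COLOR_RGB2GRAY)
print(g[225,200:365].tolist())
print(by_depth(im,[(c,225) for c in range(200,365,4)])[:,2].round(3).tolist())
E
```

```text
t: 29.35
tool_pos: [0.388, -0.2514, 0.1174]
tcp_rot: [-0.172, 3.136, -0.001]
ft_force: [0.5, -0.5, 0.4]
width: 0.054
shift cm [0.11 0.03 9.44] turn [-0.001  0.001  0.006] alt [-0.   -0.   -3.14] | q1,q6 [-0.75 -0.86] tcp [ 0.388  -0.2514  0.1174] w 0.054 F [ 0.5 -0.5  0.4] t 29.35
div -0.026202937586694952 -0.0019628424187323906
div 0.026111080788052486 0.035614355476416365
div 0.027068415473393524 -0.04281576736695628
div -0.02784846563119554 -0.0530631251618506
[118, 115, 117, 117, 114, 115, 144, 167, 163, 167, 154, 108, 97, 102, 104, 104, 101, 98, 123, 140, 140, 121, 82, 75, 78, 76, 75, 78, 78, 81, 78, 78, 76, 77, 72, 73, 75, 76, 76, 73, 75, 75, 73, 90, 97, 93, 96, 92, 93, 95, 96, 94, 89, 117, 136, 137, 140, 124, 106, 84, 107, 134, 132, 157, 163, 161, 163, 162, 160, 162, 161, 161, 160, 162, 161, 162, 160, 161, 164, 162, 162, 161, 163, 161, 161, 161, 160, 162, 164, 162, 160, 160, 161, 160, 161, 160, 162, 159, 163, 167, 122, 96, 99, 120, 130, 157, 165, 168, 169, 172, 149, 140, 143, 143, 144, 146, 145, 143, 134, 127, 127, 129, 116, 111, 111, 112, 111, 112, 98, 93, 93, 95, 82, 71, 76, 70, 75, 72, 142, 203, 205, 211, 143, 96, 108, 110, 109, 109, 95, 201, 222, 219, 224, 209, 97, 90, 122, 81, 58, 95, 88, 91, 92, 91, 91]
[0.001, 0.001, 0.043, 0.038, 0.02, 0.007, 0.011, 0.012, 0.011, 0.011, 0.011, 0.009, 0.011, 0.009, 0.005, 0.007, 0.006, 0.008, 0.006, 0.006, 0.007, 0.007, 0.006, 0.006, 0.005, 0.011, 0.007, 0.007, 0.006, 0.008, 0.006, 0.006, 0.009, 0.01, 0.011, 0.006, 0.018, 0.038, 0.044, 0.0, 0.051, 0.049]
```

```bash
python3 -m handwheel '[[0.63,0.1,0,3.5,0,0,0],[0.63,0,0,3.5,0,0,0],[0.63,0,0,2.4,0,0,0],[0.63,0,0,0,0,0,0],[0,0,0,0,0,0,0],[0,0,0,0,0,0,0],[0,0,0,0,0,0,0],[0,0,0,0,0,0,0]]'
python3 -m handwheel '[[0,0,0,-1,0,0,0],[0,0,0,-4,0,0,0],[0,0,0,-5,0,0,0],[0,0,0,-2,0,0,-0.168],[0,-3.84,4.26,0,0,0,0],[0,-3.84,4.26,0,0,0,0],[0,-3.84,4.26,0,0,0,0],[0,-3.84,4.26,0,0,0,0]]'
python3 - <<'E'
from meas import *
go(.4904,-.0463,.03,105.5)
E
```

```text
t: 30.35
tool_pos: [0.3869, -0.2524, 0.0237]
tcp_rot: [-0.165, 3.136, -0.002]
ft_force: [-0.7, 0.9, 6.5]
width: 0.0407
t: 31.35
tool_pos: [0.4886, -0.0447, 0.1433]
tcp_rot: [-0.427, 3.112, -0.0]
ft_force: [0.9, -0.4, -1.0]
width: 0.0411
shift cm [-0.13 -0.2  11.33] turn [-0.     0.     0.002] alt [-0.   -0.   -3.14] | q1,q6 [-0.25 -0.53] tcp [ 0.4886 -0.0447  0.1433] w 0.0411 F [ 0.9 -0.4 -1. ] t 31.35
```

```bash
python3 -m handwheel '[[0,-0.13,-0.2,4,0,0,0],[0,0,0,4,0,0,0],[0,0,0,2,0,0,0],[0,0,0,0.9,0,0,0],[0,0,0,0.4,0,0,0],[0,0,0,0,0,0,0],[0,0,0,0,0,0,0],[0,0,0,0,0,0,0]]'
python3 -m handwheel '[[0.63,0,0,0,0,0,0],[0.63,0,0,0,0,0,0],[0.63,0,0,0,0,0,0],[0.63,0,0,0,0,0,0],[0.63,0,0,-1,0,0,0],[0.63,0,0,-4,0,0,0],[0.63,0,0,-5,0,0,0],[0.63,1.12,-4.74,-2,0,0,0]]'
python3 -m handwheel '[[0.63,1.12,-4.74,-3,0,0,0],[0.63,1.12,-4.74,-3,0,0,0],[0.63,1.12,-4.74,-3,0,0,0],[0.63,1.12,-4.74,-3,0,0,0],[0.63,0,0,0,0,0,0],[0.63,0,0,0,0,0,0],[0.63,0,0,0,0,0,0],[0.63,0,0,0,0,0,0]]'
cat > g.py <<'E'
from lid import *
im=grab('wrist'); pickle.dump(im,open('w5.pkl','wb'))
for r in lids(im,hsvmask(im,[45,80,40],[80,255,255]),.03): print(*r)
go(.4826,-.3415,.023,80.2);go(.3937,-.3405,.023,130.8)
E
python3 g.py
```

```text
t: 32.35
tool_pos: [0.4904, -0.048, 0.0304]
tcp_rot: [-0.428, 3.111, -0.001]
ft_force: [-0.3, -0.8, -1.0]
width: 0.0408
t: 33.35
tool_pos: [0.4933, -0.0953, 0.1536]
tcp_rot: [-0.435, 3.107, -0.002]
ft_force: [0.7, -0.2, -0.5]
width: 0.0539
t: 34.35
tool_pos: [0.4997, -0.2898, 0.2693]
tcp_rot: [0.43, -3.111, -0.002]
ft_force: [-0.2, -0.1, 0.2]
width: 0.0544
[ 0.4911 -0.0467] [41. 47.] 15.7 case uv [-53.   -0.6] dep [ 0.4893 -0.0525  0.0373]
[ 0.4825 -0.3417] [41. 42.] 80.2 case uv [-139.9 -282.6] dep [ 0.4818 -0.3416  0.0315]
[ 0.3938 -0.3405] [42. 42.] 40.3 case uv [-225.1 -257.7] dep [ 0.3933 -0.3406  0.0295]
shift cm [ 3.04 -4.52 24.63] turn [ 0.001 -0.001  0.446] alt [ 0.   0.  -2.7] | q1,q6 [-0.66 -0.94] tcp [ 0.4998 -0.29    0.2694] w 0.0539 F [ 1.1  1.3 -0.1] t 34.4
shift cm [11.57 -2.01 24.64] turn [ 0.001 -0.    -0.437] alt [-0.  -0.   2.7] | q1,q6 [-0.66 -0.94] tcp [ 0.4998 -0.29    0.2694] w 0.0539 F [ 1.1  1.3 -0.1] t 34.4
```

```bash
python3 -m handwheel '[[0.63,1.5,-2.25,4,0,0,0],[0.63,1.54,-2.27,4,0,0,0],[0.63,0,0,4,0,0,0.15],[0.63,0,0,3,0,0,0.15],[0.63,0,0,0,0,0,0.146],[0.63,0,0,0,0,0,0],[0.63,0,0,0,0,0,0],[0.63,0,0,0,0,0,0]]'
python3 -c "
from meas import *
go(.4826,-.3416,.023,80.2)"
```

```text
t: 35.4
tool_pos: [0.4833, -0.343, 0.1204]
tcp_rot: [0.268, 3.129, -0.001]
ft_force: [0.5, 0.7, -0.3]
width: 0.0537
shift cm [0.1  0.13 9.74] turn [-0.001  0.001 -0.   ] alt [0.   0.   3.14] | q1,q6 [-0.75 -0.58] tcp [ 0.4833 -0.343   0.1204] w 0.0537 F [ 0.5  0.7 -0.3] t 35.4
```

```bash
python3 -m handwheel '[[0.63,0.1,0.13,3.5,0,0,0],[0.63,0,0,3.5,0,0,0],[0.63,0,0,2.7,0,0,0],[0.63,0,0,0,0,0,0],[0,0,0,0,0,0,0],[0,0,0,0,0,0,0],[0,0,0,0,0,0,0],[0,0,0,0,0,0,0]]'
python3 -m handwheel '[[0,0,0,-1,0,0,0],[0,0,0,-4,0,0,0],[0,0,0,-5,0,0,-0.15],[0,0,0,-2,0,0,-0.15],[0,0,0,0,0,0,-0.142],[0,-3.2,4.71,0,0,0,0],[0,-3.2,4.71,0,0,0,0],[0,-3.2,4.71,0,0,0,0]]'
python3 -m handwheel '[[0,-3.2,4.71,0,0,0,0],[0,-3.2,4.71,0,0,0,0],[0,-3.2,4.71,0,0,0,0],[0,0,0,0,0,0,0],[0,0,0,0,0,0,0],[0,0,0,0,0,0,0],[0,0,0,0,0,0,0],[0,0,0,0,0,0,0]]'
python3 -c "
from meas import *
go(.5926,-.018,.03,105.5)"
```

```text
t: 36.4
tool_pos: [0.4827, -0.342, 0.0238]
tcp_rot: [0.271, 3.128, -0.002]
ft_force: [-0.3, 0.2, 3.8]
width: 0.0411
t: 37.4
tool_pos: [0.5373, -0.1783, 0.1433]
tcp_rot: [-0.42, 3.113, -0.0]
ft_force: [0.8, -1.0, -0.4]
width: 0.0408
t: 38.4
tool_pos: [0.5919, -0.0189, 0.1429]
tcp_rot: [-0.419, 3.113, 0.0]
ft_force: [0.7, 0.6, -1.0]
width: 0.0408
shift cm [-0.09  0.07 11.29] turn [ 0.     0.    -0.003] alt [ 0.   -0.    3.14] | q1,q6 [-0.17 -0.44] tcp [ 0.5919 -0.0189  0.1429] w 0.0408 F [ 0.7  0.6 -1. ] t 38.4
```

```bash
python3 -m handwheel '[[0,-0.09,0.07,4,0,0,0],[0,0,0,4,0,0,0],[0,0,0,2,0,0,0],[0,0,0,0.9,0,0,0],[0,0,0,0.35,0,0,0],[0,0,0,0,0,0,0],[0,0,0,0,0,0,0],[0,0,0,0,0,0,0]]'
python3 -m handwheel '[[0.63,0,0,0,0,0,0],[0.63,0,0,0,0,0,0],[0.63,0,0,0,0,0,0],[0.63,0,0,0,0,0,0],[0.63,0,0,-1,0,0,0],[0.63,0,0,-4,0,0,0],[0.63,0,0,-5,0,0,0],[0.63,0,0,-2,0,0,0]]'
python3 -m handwheel '[[0.63,2.7,-3.96,-2,0,0,0],[0.63,2.7,-3.96,-2,0,0,0],[0.63,2.7,-3.96,-2,0,0,0],[0.63,2.7,-3.96,-2,0,0,0],[0.63,2.7,-3.96,-2,0,0,0],[0.63,2.7,-3.96,-2,0,0,0],[0.63,0,0,0,0,0,0],[0.63,0,0,0,0,0,0]]'
python3 g.py
```

```text
t: 39.4
tool_pos: [0.5932, -0.0171, 0.0311]
tcp_rot: [-0.421, 3.112, -0.0]
ft_force: [0.2, 0.2, -1.1]
width: 0.0409
t: 40.4
tool_pos: [0.5945, -0.0173, 0.1546]
tcp_rot: [-0.421, 3.108, -0.003]
ft_force: [-0.1, -0.1, 0.2]
width: 0.0541
t: 41.4
tool_pos: [0.4996, -0.289, 0.2705]
tcp_rot: [-0.421, 3.113, 0.001]
ft_force: [-0.3, 0.7, -0.6]
width: 0.0539
[ 0.5949 -0.0156] [47. 47.] 15.4 case uv [55.3  1.7] dep [ 0.5907 -0.0224  0.0377]
[ 0.4912 -0.0469] [42. 47.] 15.1 case uv [-52.9  -0.8] dep [ 0.4894 -0.0521  0.0368]
[ 0.3937 -0.3403] [42. 41.] 40.2 case uv [-225.2 -257.6] dep [ 0.3935 -0.3404  0.0314]
shift cm [ 3.05 -4.69 24.71] turn [ 0.001 -0.     0.441] alt [ 0.   0.  -2.7] | q1,q6 [-0.66 -0.93] tcp [ 0.4996 -0.2884  0.2701] w 0.0538 F [-0.1  0.8  0.3] t 41.45
shift cm [11.6  -2.23 24.71] turn [ 0.001  0.    -0.442] alt [ 0.  -0.   2.7] | q1,q6 [-0.66 -0.93] tcp [ 0.4996 -0.2884  0.2701] w 0.0538 F [-0.1  0.8  0.3] t 41.45
```

```bash
python3 -m handwheel '[[0.63,4,-0.75,4,0,0,0],[0.63,4,-0.75,4,0,0,0],[0.63,3.6,-0.7,4,0,0,0],[0.63,0,0,3,0,0,-0.145],[0.63,0,0,0,0,0,-0.145],[0.63,0,0,0,0,0,-0.143],[0.63,0,0,0,0,0,0],[0.63,0,0,0,0,0,0]]'
python3 -c "
from meas import *
go(.3937,-.3404,.023,130.2)"
```

```text
t: 42.45
tool_pos: [0.3941, -0.3404, 0.1201]
tcp_rot: [1.079, -2.95, -0.001]
ft_force: [-0.4, 0.0, 0.2]
width: 0.054
shift cm [0.03 0.02 9.71] turn [ 0.  0. -0.] alt [ 0.   -0.    3.14] | q1,q6 [-0.87 -1.57] tcp [ 0.3941 -0.3404  0.1201] w 0.054 F [-0.4  0.   0.2] t 42.45
```

```bash
python3 -m handwheel '[[0.63,0,0,3.5,0,0,0],[0.63,0,0,3.5,0,0,0],[0.63,0,0,2.7,0,0,0],[0.63,0,0,0,0,0,0],[0,0,0,0,0,0,0],[0,0,0,0,0,0,0],[0,0,0,0,0,0,0],[0,0,0,0,0,0,0]]'
python3 -m handwheel '[[0,0,0,-1,0,0,0],[0,0,0,-4,0,0,0],[0,0,0,-5,0,0,0.145],[0,0,0,-2,0,0,0.145],[0,0,0,0,0,0,0.141],[0,-3.75,4.3,0,0,0,0],[0,-3.75,4.3,0,0,0,0],[0,-3.75,4.3,0,0,0,0]]'
python3 -m handwheel '[[0,-3.75,4.3,0,0,0,0],[0,-3.75,4.3,0,0,0,0],[0,-3.75,4.3,0,0,0,0],[0,0,0,0,0,0,0],[0,0,0,0,0,0,0],[0,0,0,0,0,0,0],[0,0,0,0,0,0,0],[0,0,0,0,0,0,0]]'
python3 -c "
from meas import *
go(.5415,-.0321,.0305,105.5)"
```

```text
t: 43.45
tool_pos: [0.3942, -0.3416, 0.024]
tcp_rot: [-1.08, 2.949, -0.002]
ft_force: [0.0, -0.3, 3.6]
width: 0.0405
t: 44.45
tool_pos: [0.4681, -0.1856, 0.144]
tcp_rot: [-0.423, 3.112, -0.001]
ft_force: [1.9, -0.7, -1.0]
width: 0.0406
t: 45.45
tool_pos: [0.5412, -0.0333, 0.1434]
tcp_rot: [-0.422, 3.113, 0.0]
ft_force: [0.1, -0.4, -1.0]
width: 0.041
shift cm [-0.06  0.11 11.29] turn [ 0.     0.    -0.001] alt [ 0.   -0.    3.14] | q1,q6 [-0.21 -0.48] tcp [ 0.5412 -0.0333  0.1434] w 0.041 F [ 0.1 -0.4 -1. ] t 45.45
```

```bash
python3 -m handwheel '[[0,-0.06,0.1,4,0,0,0],[0,0,0,4,0,0,0],[0,0,0,2,0,0,0],[0,0,0,0.9,0,0,0],[0,0,0,0.35,0,0,0],[0,0,0,0,0,0,0],[0,0,0,0,0,0,0],[0,0,0,0,0,0,0]]'
python3 -m handwheel '[[0.63,0,0,0,0,0,0],[0.63,0,0,0,0,0,0],[0.63,0,0,0,0,0,0],[0.63,0,0,0,0,0,0],[0.63,0,0,-1,0,0,0],[0.63,0,0,-4,0,0,0],[0.63,0,0,-5,0,0,0],[0.63,0,0,-5,0,0,0]]'
python3 -m handwheel '[[0.63,-0.6,4,-4,0,0,0],[0.63,0,4.2,-3,0,0,0],[0.63,0,0,0,0,0,0.175],[0.63,0,0,0,0,0,0.175],[0.63,0,0,0,0,0,0.175],[0.63,0,0,0,0,0,0.175],[0.63,0,0,0,0,0,0.175],[0.63,0,0,0,0,0,0.175]]'
python3 -m handwheel '[[0.63,0,0,0,0,0,0.175],[0.63,0,0,0,0,0,0.175],[0.63,0,0,0,0,0,0.175],[0.63,0,0,0,0,0,0],[0.63,0,0,0,0,0,0],[0.63,0,0,0,0,0,0],[0.63,0,0,0,0,0,0],[0.63,0,0,0,0,0,0]]'
python3 - <<'E'
from lid import *
im=grab('wrist'); pickle.dump(im,open('w6.pkl','wb')); save(im,'w6.png',scale=1.2)
for r in lids(im,hsvmask(im,[45,80,40],[80,255,255]),.036): print(*r)
for r in lids(im,hsvmask(im,[100,190,60],[125,255,255]),.049,3000): print('cover',*r)
go(*cw(.0975,.001),.1,15.5)
E
```

```text
t: 46.45
tool_pos: [0.5423, -0.0314, 0.0315]
tcp_rot: [-0.425, 3.111, -0.001]
ft_force: [0.3, -0.1, -0.0]
width: 0.0409
t: 47.45
tool_pos: [0.5415, -0.0312, 0.1829]
tcp_rot: [-0.425, 3.112, -0.0]
ft_force: [1.8, -0.7, 0.8]
width: 0.0538
t: 48.45
tool_pos: [0.5254, 0.0493, 0.2516]
tcp_rot: [1.201, 2.902, 0.0]
ft_force: [-0.8, -0.4, 0.5]
width: 0.0537
t: 49.45
tool_pos: [0.5255, 0.0493, 0.2508]
tcp_rot: [-1.905, -2.498, -0.0]
ft_force: [0.7, -0.1, 0.2]
width: 0.0539
[ 0.4906 -0.0461] [42. 43.] 15.5 case uv [-53.3   0.1] dep [ 0.4911 -0.044   0.0365]
[ 0.5933 -0.0153] [42. 43.] 15.4 case uv [53.9  2.4] dep [ 0.5929 -0.0145  0.0355]
[ 0.5416 -0.0294] [41. 43.] 15.3 case uv [0.3 2.6] dep [ 0.5416 -0.0287  0.0363]
[0.7116 0.2902] [63. 47.] 0.2 case uv [249.4 265.3] dep [0.7278 0.2959 0.0136]
cover [0.7034 0.0137] [166. 125.] 15.4 case uv [167.8   1. ] dep [0.7069 0.0234 0.0494]
shift cm [-8.15  9.19 15.07] turn [-0.    -0.    -0.003] alt [-0.    0.    3.14] | q1,q6 [-0.06  1.24] tcp [0.5255 0.0493 0.2508] w 0.054 F [-0.   0.1  0.1] t 49.5
```

View pics/w6.png

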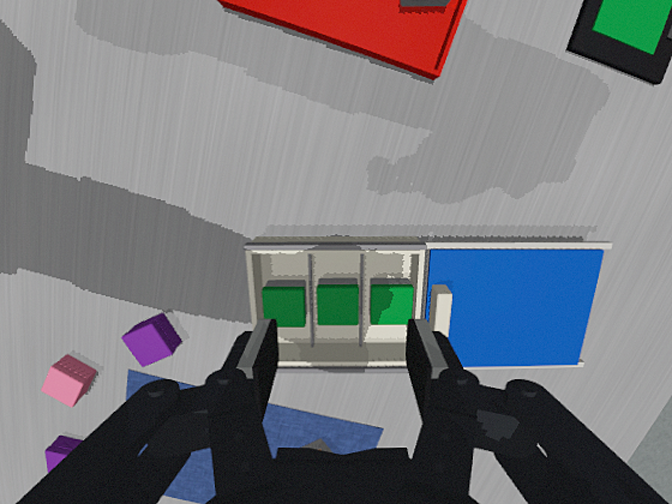

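The three green tins sit flat in the three bays, with lids at (284,303), (338,303) and (391,302) and lid height about 36 mm. Next I'll shut the cover.

```bash
python3 -m handwheel '[[0.6,-4,4.5,0,0,0,0],[0.6,-4.15,4.6,2,0,0,0],[0.6,0,0,4,0,0,0],[0.6,0,0,4,0,0,0],[0.6,0,0,4,0,0,0],[0.6,0,0,2.9,0,0,0],[0.6,0,0,1,0,0,0],[0.6,0,0,0,0,0,0]]'
python3 -m handwheel '[[0,0,0,0,0,0,0],[0,0,0,0,0,0,0],[0,0,0,0,0,0,0],[0,0,0,0,0,0,0],[0,0,-1,0,0,0,0],[0,0,-2,0,0,0,0],[0,0,-2,0,0,0,0],[0,0,-2,0,0,0,0]]'
python3 -m handwheel '[[0,0,-2,0,0,0,0],[0,0,-2,0,0,0,0],[0,0,-2,0,0,0,0],[0,0,-1.6,0,0,0,0],[0,0,-1.2,0,0,0,0],[0,0,-0.8,0,0,0,0],[0,0,-0.4,0,0,0,0],[0,0,0,0,0,0,0]]'
python3 -c "
from meas import *
go(*cw(-.073,.001),.0715,15.5)"
```

```text
t: 50.5
tool_pos: [0.6325, -0.0041, 0.0724]
tcp_rot: [-1.905, -2.497, 0.001]
ft_force: [-0.9, 1.0, 0.5]
width: 0.0512
t: 51.5
tool_pos: [0.5663, -0.0228, 0.0743]
tcp_rot: [1.903, 2.495, 0.004]
ft_force: [1.7, 0.2, 7.0]
width: 0.0123
t: 52.5
tool_pos: [0.4701, -0.0494, 0.0742]
tcp_rot: [1.904, 2.494, 0.004]
ft_force: [0.8, 0.9, 7.7]
width: 0.0122
shift cm [-0.14  0.09  0.27] turn [ 0.004  0.002 -0.004] alt [ 0.   -0.01  3.14] | q1,q6 [-0.28  1.03] tcp [ 0.4701 -0.0494  0.0742] w 0.0122 F [0.8 0.9 7.7] t 52.5
```

```bash
python3 -m handwheel '[[0,0,-0.2,0,0,0,0],[0,0,-0.2,0,0,0,0],[0,0,-0.2,0,0,0,0],[0,0,0,0,0,0,0],[0,0,0,0,0,0,0],[0,0,0,0,0,0,0],[0,0,0,0,0,0,0],[0,0,0,0,0,0,0]]'
```

```text
t: 53.5
tool_pos: [0.4698, -0.0495, 0.0743]
tcp_rot: [1.898, 2.492, 0.018]
ft_force: [18.2, 8.3, -7.2]
width: 0.0124
```

```bash
python3 -m handwheel '[[0,0,0.3,0,0,0,0],[0.6,0,0,0,0,0,0],[0.6,0,0,0,0,0,0],[0.6,0,0,0,0,0,0],[0.6,0,0,-3,0,0,0],[0.6,0,0,-5,0,0,0],[0.6,0,0,-5,0,0,0],[0.6,0,0,-5,0,0,0]]'
python3 -m handwheel '[[0.6,3,2,0,0,0,0],[0.6,3,2,0,0,0,0],[0.6,3,2,0,0,0,0],[0.6,0,0,0,0,0,0],[0.6,0,0,0,0,0,0],[0.6,0,0,0,0,0,0],[0.6,0,0,0,0,0,0],[0.6,0,0,0,0,0,0]]'
python3 - <<'E'
from lid import *
im=grab('wrist'); save(im,'w7.png',scale=1.2)
for r in lids(im,hsvmask(im,[100,190,60],[125,255,255]),.049,3000): print('cover',*r)
im=grab('top'); save(im,'top2.png',(130,100,510,330),2.1)
im=grab('scene'); 
m=hsvmask(im,[0,0,0],[180,255,50]); k=np.zeros_like(m); k[235:295,305:385]=255
for r in lids(im,m&k,.034,60): print('old',*r)
E
```

```text
t: 54.5
tool_pos: [0.4651, -0.0498, 0.254]
tcp_rot: [-1.906, -2.497, 0.0]
ft_force: [1.1, -0.2, -0.2]
width: 0.0512
t: 55.5
tool_pos: [0.4998, 0.0523, 0.2527]
tcp_rot: [1.907, 2.496, 0.0]
ft_force: [-0.2, -0.3, 0.0]
width: 0.0515
cover [ 0.5402 -0.0318] [164. 125.] 15.5 case uv [-1.7  0.7] dep [ 0.5356 -0.0233  0.0487]
old [0.5434 0.2756] [40. 37.] 18.4 case uv [ 83.4 296. ] dep [0.5428 0.2756 0.033 ]
old [0.4789 0.2738] [42. 37.] 18.1 case uv [ 20.7 311.5] dep [0.4796 0.2744 0.034 ]
old [0.4207 0.2723] [43. 36.] 20.6 case uv [-35.8 325.7] dep [0.4209 0.2729 0.0353]
```

View pics/w7.png

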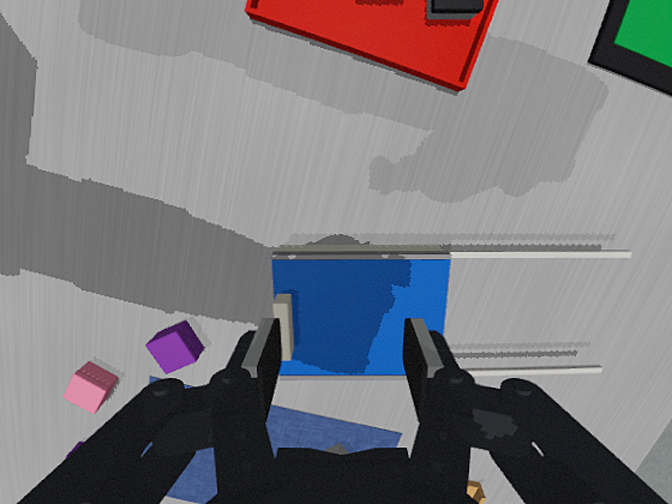

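View pics/top2.png

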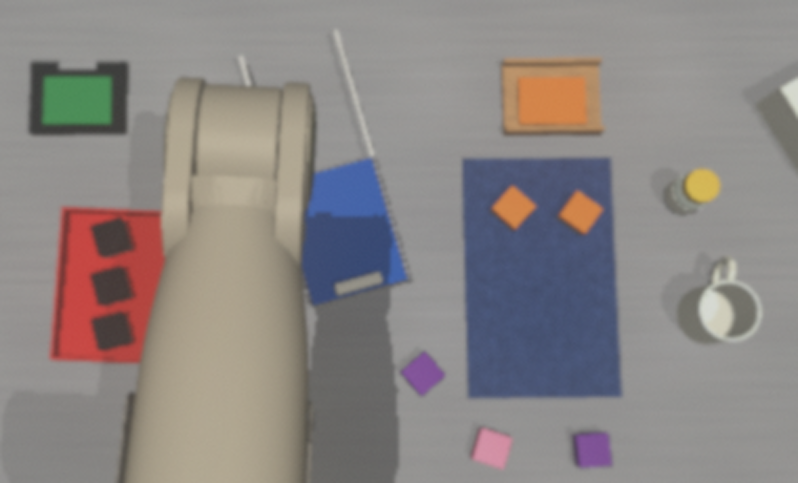

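The cover is shut: it moved 169.5 mm between its two measured stops and covers the case rim to rim. The black tins are flat in the tray, and the two orange tins, jar and mug are where they were.

```bash
python3 -c "
from cell import ctrl
print(ctrl.finish_job())"
```

```text
the job is handed in; nothing more can be done
None
```

The job is done and handed in at about 56 s of the 210 s allowed. The order board held the green card, so I packed green.

**What I did:** I opened the cover to its stop and moved the three black-lidded tins to the red tray. I then put one green tin in each of the three bays and pulled the cover shut against its stop.

**Last checks:**
- **Green tins:** the three lids measured 35.5–36.5 mm high, flat and centred in the bays to within about 3 mm. This was measured before the cover was shut.
- **Cover:** it travelled 169.5 mm between its open and shut positions (nominal 170), with about 20 N felt at the stop. At shut, its centre read 1.7 mm past my estimate of the case centre, which I put down to error in that estimate.
- **Old tins:** the three lids in the tray measured 33–35 mm high, so they lie flat with lids up.
- **Everything else:** the orange tins, jar, mug and look-alikes showed no visible change in the last top picture. The tape was outside that crop, and the arm never went near it.

No check failed. I saw no grip slip and no tin knocked aside.

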